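# Draw the turner out of the covered drainer

## Robot

A 6-joint arm with a two-finger parallel gripper is mounted at the origin on the work surface. World frame = base frame: x ahead of the robot, y to its left, z up, the work surface at z = 0. Lengths are in mm, angles in rad, forces in N, time in s.
With the tool pointing down it reaches from about 425 to 1125 mm from the base axis. Payload 14.9 kg.
Tool frame: the origin (TCP) lies on the centre line of the jaws, within the pads' length; the fingertips stand 22 mm ahead of it and the grasp point (between the pads) lies 3 mm ahead of it (bot.tip_extent is the distance from the TCP to the fingertips, in mm); z points along the fingers, y is the line along which they close (so a half turn about z gives the same grasp; the last joint's range is limited). The gripper opens to 91 mm and grips with 3 to 60 N. Pads are 32 mm wide; open, the fingers measure 118 mm over their backs; the gripper's body (76 mm by 178 mm) begins 60 mm behind the grasp point.
Start: joints at [-1.165, 0.379, 1.734, -0, 1.028, -0.033], TCP at [297.395, -633.699, 235.932] pointing down, gripper open.
Joint ranges: [-2.77, 2.77], [-0.74, 2.19], [0, 2.66], [-1.06, 4.2], [0.31, 2.87], [-3.08, 3.08]. Speed limits (rad/s): [1.89, 1.89, 2.39, 3.14, 3.14, 3.14].

## Interface

Orientations are given as a unit quaternion [x, y, z, w].
In Python, from cell import bot gives the robot as it stands.
- The arm moves only by the tool play_rows, never from a script. Its argument "plan" is one flat list of numbers, 4 for each row, row after row: the shift along the tool's x, y, z in mm, then the turn about the tool's z in rad. A call has exactly 5 rows; each row shifts and turns the commanded pose from where the row before left it, along the tool's axes as they then stand; what a row does not reach is not made up. A row lasts 1/10 s, in which the tool goes at most 50 mm and 8.59 degrees, less where a joint would pass 70% of its speed; a pose out of reach is approached as far as the arm can. A call with a gripper value outside its range is refused whole. "gripper" is the finger opening in mm, from 0 to 91.2, set as the call begins (left out, the last holds). The fingers move at their own pace and stop on an object; "force" is the grip in N (left out, the last holds). Time passes only in rows, so rows that do not move let the fingers close, or fill a call up. It gives the time, the measured TCP pose, the force, the opening and the grip force at its end, in the units of the state.
- bot.get_state(): the state, without advancing time (a new reading comes with each control period).
- bot.read_camera(name): name is "scene" or "top" or "wrist"; returns a dict with "pixels" (480x640x3 uint8, red, green, blue), "range_z" (480x640 float32, mm along the optical axis (not along the pixel's ray), 0 where there is no reading), "fx", "fy", "cx", "cy" (pixels), "R" (3x3) and "t" (3): a world point X has camera coordinates R X + t. Camera axes: x right, y down, z forward; pixel columns grow to the right and rows downward; lengths in mm; the calibration is good to about 2 mm. The wrist camera is an equidistant fisheye: a pixel r from the principal point sees the ray r / f radians off the axis. A picture is of the moment at which its call begins.
- bot.job_done(): hands the job in; it is judged then, once.
The state is a dict: "time": time; "joints": joint angles; "joint_velocities": joint speeds; "tau": joint torques, N m; "ee_pos": TCP position; "tool_rot": TCP orientation; "force": force on the tool from outside, world axes, zero at the start; "ft_torque": the same for the moment, N m; "gripper_width": opening from 0.0 (shut) to 1.0 (fully open); "finger_force": force on a finger pad.
Only numpy, scipy, OpenCV 4.12 (cv2) and the standard library are available. Lean on these libraries where they do the work, as an engineer would, in place of code of your own. Each camera call takes 0.05 s, during which the arm holds its last target. There are 200 camera calls.

## Task

Set the aluminium lid squarely on the steel tumbler and let go of it, so that nothing can drip in. Then take the wooden turner by its handle, tilt the handle end up and draw the turner out diagonally through the opening in the drainer's cover, handle first, and finish while still holding it in the gripper, still and wholly outside, with every part of it at least 5 cm above the drainer's cover and touching nothing but the fingers. Keep the tumbler standing and leave the saucer and the flip-top container where they are.

Things in the scene. Friction and masses are not known exactly. Their poses are not given: they have to be found in the camera images.
- drainer: White plastic covered utensil drainer, fixed to the slab: box 300 long (its x axis), 160 wide, 72 high, walls and floor 5 thick, grey cover 6 thick, its top at 72. The cover leaves one opening, at the end away from the robot. Origin on the slab right under the opening's centre. Inside: x -225 to +65, y -75 to +75, z 5 to 66 mm. +x points away from the robot (within 15 degrees).
- opening (a point): Centre of the opening in the drainer's cover, 130 long (x) by 150 wide (y), level with the cover's top, 72 mm above the slab; axes as the drainer's. Cover from x = -65 mm back towards the robot; far wall at x = +65 mm, 5 thick, 72 high; beside the opening the two side walls are cut down to 45 high.
- turner_grip (a point): Wooden turner (one flat rigid piece, 240 long, about 90 g): middle of its handle's thickness, 35 mm from the handle's end, the place to take hold; it starts under the opening, lying flat on the drainer's floor (5 mm above the slab). x axis along it to the handle end, z up. Handle 22 wide, 14 thick, x = +35 to -110 mm; underside 7 mm below this point. The rest of it lies hidden under the cover.
- turner_end (a point): Middle of the end of the turner's handle.
- blade_tip (a point): Middle of the front edge of the turner's blade, 3 mm above its flat underside, 240 mm from the handle end. Blade 60 wide, 6 thick, 80 long, with a shoulder 36 wide, 10 thick behind it.
- lid_knob (a point): Centre of the aluminium lid's knob, half-way up. Knob: upright cylinder 22 diameter, 30 high, on a disc 90 diameter, 4 thick; the disc's top is 15 mm below this point. Under the disc a plug, 60 diameter, 8 deep, edge bevelled, enters the tumbler. The lid starts on the slab, resting on its plug (knob centre 27 mm above the slab). About 90 g.
- lid_seat (a point): Centre of the underside of the lid's disc, where it sits on the tumbler's rim, 19 mm below the knob's centre.
- tumbler_rim (a point): Centre of the mouth of the upright, loose steel tumbler, level with its rim: straight round tumbler 72 outside, 66 inside diameter, 110 high, about 180 g. Lid and tumbler start one on each side of the drainer, either way round.
- saucer_mid (a point): Centre of a ceramic saucer, 130 diameter, 18 high, on the slab; a bystander.
- container_mid (a point): Centre of a white plastic container with flip-top lid, 60 x 85 mm, about 98 high, on the slab; a bystander.
Mind the look-alikes: they are no part of the job. Leave any orange look-alike of the part that bears lid_knob alone.

How it is judged (in metres and radians):
On the way, in this order (a step that is already met when the one before it is completed fails the run):
1. the lid sits squarely on the tumbler, released (horizontal distance between lid_seat and tumbler_rim below 0.006 m and z of lid_seat in the frame of tumbler_rim between -0.004 and 0.004 m and angle between tumbler_rim's own z axis and vertical below 0.08 rad and angle between lid_seat's own z axis and vertical below 0.1 rad and contact force between lid and the fingers below 0.05 N), for 0.2 s.
2. the turner is tilted through the opening: handle end up outside, blade tip still under the cover (z of turner_end in the frame of drainer above 0.085 m and z of blade_tip in the frame of drainer below 0.066 m and x of blade_tip in the frame of drainer below 0.065 m and angle between turner_grip's own x axis and vertical below 1.4 rad), for 0.1 s.
At the end, for the whole second after the job is handed in: The turner is held still in the fingers, whole above the drainer: handle end, grip and blade tip all over 40 mm above the cover's top, touching no other thing; the lid sits on the upright tumbler, centred within 6 mm, its disc within 4 mm of the rim, level, released (all of step 1 and height (world z) of each of blade_tip, turner_end, turner_grip above 0.112 m and contact force between turner and the fingers above 0.5 N and contact force between turner and drainer below 0.05 N and contact force between turner and tumbler below 0.05 N and contact force between turner and lid below 0.05 N and contact force between turner and container below 0.05 N and linear speed of turner below 0.03 m/s and angular speed of turner below 0.3 rad/s); the arm keeps its last pose, push and grip.
It fails at once if the saucer or the container is pushed from its place (over 30 mm) (distance of any of saucer_mid, container_mid from where it was at the start of the episode above 0.03 m).
It fails at once if the tumbler is tipped (angle between tumbler_rim's own z axis and vertical above 0.5 rad).
It also fails if it takes over 58 s, if anything falls off the work surface, if the arm or the gripper's body presses on something with over 40 N, if the wrist force passes 120 N, or if a joint passes its speed limit or range.

## Working session

There is one attempt and no reset: what is moved stays moved. The work goes in short steps, Python scripts to look and compute and a tool call to move; the robot and the scene stay as the last step left them, time stands still between calls to the robot, and variables do not carry over. Pictures are saved under pics/ and viewed, at most 10 in all, crops included, and the job is handed in when it is done.

Besides the shell and the picture viewer there is one more tool, called by a JSON object that holds its "name" and its "arguments", one argument or row to a line. play_rows: Moves the arm, as the interface text tells. Its arguments: {"type":"object","properties":{"plan":{"type":"array","items":{"type":"number"}},"gripper":{"type":"number"},"force":{"type":"number"}},"required":["plan"]}

```bash
ls; mkdir -p pics; cat > h.py <<'E'
import numpy as np, cv2
from cell import bot
from scipy.spatial.transform import Rotation as Ro
def snap(n,name):
    c=bot.read_camera(n); cv2.imwrite(f'pics/{name}.png',c['pixels'][:,:,::-1]); np.savez(f'pics/{name}.npz',**c); return c
def load(name): return dict(np.load(f'pics/{name}.npz'))
def ray(c,u,v):
    R=c['R'];o=-R.T@c['t'];d=R.T@np.array([(u-c['cx'])/c['fx'],(v-c['cy'])/c['fy'],1.]);return o,d
def onz(c,u,v,z):
    o,d=ray(c,u,v);return o+d*(z-o[2])/d[2]
def cloud(c):
    v,u=np.mgrid[0:480,0:640];z=c['range_z'];P=np.stack([(u-c['cx'])/c['fx']*z,(v-c['cy'])/c['fy']*z,z],-1)
    return (P-c['t'])@c['R']
def proj(c,X):
    p=c['R']@np.array(X,float)+c['t'];return c['fx']*p[0]/p[2]+c['cx'],c['fy']*p[1]/p[2]+c['cy']
E
python3 - <<'E'
from h import *
s=bot.get_state();print(s, bot.tip_extent)
for n in('top','scene'):
    c=snap(n,n+'0');print(n,c['fx'],c['cx'],c['cy'],c['R'].round(3).tolist(),(-c['R'].T@c['t']).round())
E
```

```text
pics
{'time': 0.0, 'joints': array([-1.16530944e+00,  3.79400929e-01,  1.73479623e+00,  2.84510483e-06,
        1.02849044e+00, -3.32852264e-02]), 'joint_velocities': array([ 0.00138027,  0.00052965,  0.00184695,  0.00223094, -0.00119974,
       -0.00204986]), 'tau': array([-1.31329034e-03, -7.63726401e+01, -4.34365690e+01,  6.50465023e-02,
        4.24109108e-02, -5.67458869e-05]), 'ee_pos': array([ 297.23450019, -633.34014127,  235.28592869]), 'tool_rot': array([ 9.76031260e-01,  2.17629686e-01, -1.00100527e-04, -5.38242316e-04]), 'force': array([ 0.52935931, -0.16362003,  0.41248236]), 'ft_torque': array([-0.00075812, -0.01183252,  0.02688693]), 'finger_force': 0.0, 'gripper_width': 1.0024659079647835} 22.0
top 492.472040979372 321.0330972826297 240.44323861367775 [[-0.012, -1.0, 0.014], [-0.998, 0.011, -0.068], [0.068, -0.015, -0.998]] [ 468.  -63. 1183.]
scene 564.6140337953658 318.6795738366933 248.2896340414455 [[-0.8, 0.6, -0.023], [0.385, 0.483, -0.786], [-0.461, -0.638, -0.617]] [1200.  817.  934.]
```

View pics/top0.png

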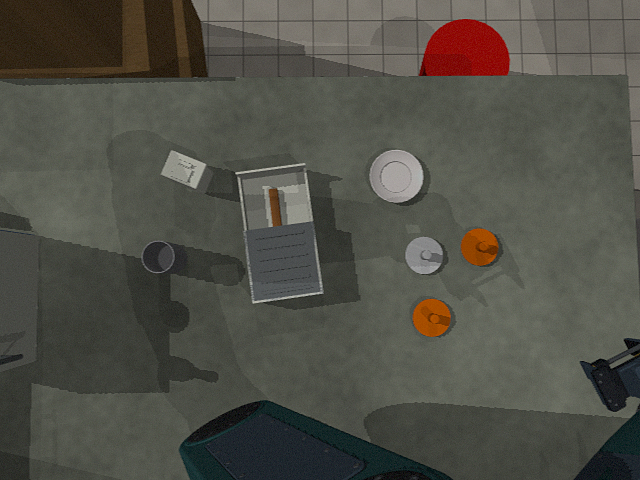

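View pics/scene0.png

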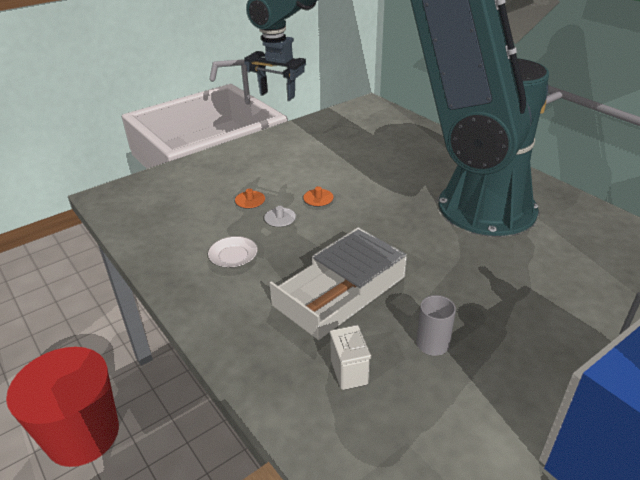

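Top view: the grey aluminium lid is at (425,256), with orange look-alikes at (480,247) and (432,318). The tumbler is at (158,257), the drainer around (280,232) with the handle at (275,207), the saucer at (397,176) and the container at (184,169). The lid that fits is the silver-grey one at (425,256), because it is aluminium and not orange. I'll confirm it in a crop and measure.

```bash
python3 - <<'E'
from h import *
c=load('top0');P=cloud(c);I=c['pixels'][:,:,::-1].copy()
crop=cv2.resize(I[215:345,380:530],None,fx=4,fy=4,interpolation=cv2.INTER_CUBIC);cv2.imwrite('pics/crop1.png',crop)
def sel(u0,u1,v0,v1,z0,z1):
    m=np.zeros((480,640),bool);m[v0:v1,u0:u1]=1
    return m&(P[...,2]>z0)&(P[...,2]<z1)
def circ(m):
    k=cv2.findContours(m.astype(np.uint8),0,1)[0];k=max(k,key=len);return cv2.minEnclosingCircle(k),cv2.fitEllipse(k)
print('slab',np.median(P[350:390,250:350,2]))
hsv=cv2.cvtColor(I,cv2.COLOR_BGR2HSV)
# lid disc + knob
m=sel(395,455,230,285,7,70);
for z0,z1,zz in((7,20,12),(33,55,42)):
    m=sel(395,455,230,285,z0,z1);print('lid',z0,m.sum(),P[m].mean(0).round(1),P[m].min(0).round(1),P[m].max(0).round(1))
m=sel(395,455,230,285,7,60);e=circ(m)
print(e,onz(c,*e[1][0],12).round(1))
m=sel(130,185,235,280,95,125);print('tum',m.sum(),P[m].mean(0).round(1),P[m].min(0).round(1),P[m].max(0).round(1));e=circ(m);print(e,onz(c,*e[1][0],110).round(1))
# drainer
m=sel(225,335,150,310,64,80);print('cov',m.sum(),np.median(P[m][:,2]))
k=P[sel(240,330,222,310,66,80)][:,:2].astype(np.float32);r=cv2.minAreaRect(k);print('cover rect',r,cv2.boxPoints(r).round(1).tolist())
k=P[m][:,:2].astype(np.float32);r=cv2.minAreaRect(k);print('all top rect',r,cv2.boxPoints(r).round(1).tolist())
# handle
w=np.zeros((480,640),np.uint8);w[160:232,240:312]=1
m=(w>0)&(hsv[...,0]<20)&(hsv[...,1]>110)
print('handle',m.sum(),np.median(P[m],0))
v,u=np.nonzero(m);X=np.array([onz(c,a,b,19) for a,b in zip(u,v)])[:,:2].astype(np.float32)
r=cv2.minAreaRect(X);print(r,cv2.boxPoints(r).round(1).tolist())
for n,b in(('sauc',(365,430,145,205,5,40)),('cont',(155,215,140,195,80,120))):
    m=sel(*b);print(n,P[m].mean(0).round(1),P[m].min(0).round(),P[m].max(0).round())
E
```

```text
slab 0.05457365978337797
lid 7 1004 [ 510.9 -325.5   11.9] [ 466.5 -385.9    7. ] [ 565.7 -263.2   18.8]
lid 33 75 [ 510.8 -325.1   41.2] [ 500.4 -335.8   34.6] [ 521.6 -315.4   47.2]
(((424.16961669921875, 254.94493103027344), 18.830562591552734), ((424.12261962890625, 255.00181579589844), (36.42171096801758, 36.81089401245117), 127.2667465209961)) [ 511.  -325.8   12. ]
tum 256 [510.8 275.9 106.3] [475.3 238.9  95. ] [546.8 311.2 116.4]
(((159.0294189453125, 256.0882263183594), 17.473005294799805), ((158.97134399414062, 256.5514831542969), (32.17072677612305, 34.2240104675293), 86.86817932128906)) [510.8 273.1 110. ]
cov 5405 72.40296890147577
cover rect ((497.47314453125, 6.70062255859375), (164.9771270751953, 160.16702270507812), 7.30147647857666) [[405.5, 75.69999694824219], [425.79998779296875, -83.19999694824219], [589.5, -62.29999923706055], [569.0999755859375, 96.5999984741211]]
all top rect ((564.742919921875, 15.1793212890625), (300.51397705078125, 160.18307495117188), 7.19542932510376) [[405.6000061035156, 75.80000305175781], [425.70001220703125, -83.0999984741211], [723.7999877929688, -45.5], [703.7999877929688, 113.5]]
handle 318 [629.10459906  28.47816565  18.93952516]
((628.9506225585938, 28.979042053222656), (89.10485076904297, 20.502410888671875), 6.1569342613220215) [[583.5999755859375, 34.400001525878906], [585.7999877929688, 14.0], [674.2999877929688, 23.600000381469727], [672.0999755859375, 43.900001525878906]]
sauc [ 703.2 -264.5   11.8] [ 636. -343.    5.] [ 780. -188.   24.]
cont [705.6 224.1  93.1] [663. 175.  80.] [750. 275. 104.]
```

View pics/crop1.png

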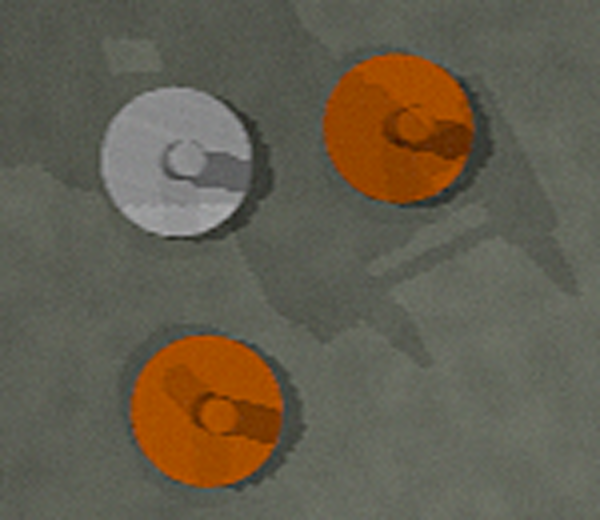

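The crop confirms it: silver lid at upper left, knob at about (425,255) in the full image, and the other two are orange. I'll use this lid.

```bash
cat >> h.py <<'E'
def to(x,y,z,yaw=None):
    s=bot.get_state();q=Ro.from_quat(s['tool_rot']).as_matrix();d=np.array([x,y,z])-s['ee_pos']
    y0=np.arctan2(q[1,0],q[0,0]); turn=0 if yaw is None else -(yaw-y0)
    y1=y0 if yaw is None else yaw
    print('t',round(s['time'],2),'pos',s['ee_pos'].round(1),'yaw',round(y0,4),'F',s['force'].round(1),'w',round(s['gripper_width']*91.2,1),'ff',round(s['finger_force'],1))
    f=lambda a:np.array([[np.cos(a),np.sin(a),0],[np.sin(a),-np.cos(a),0],[0,0,-1]])@d
    print('tool shift old axes',f(y0).round(1),'| turn',round(turn,3),'| shift in turned axes',f(y1).round(1))
E
python3 - <<'E'
from h import *
# scene-camera cross-check
c=load('scene0')
P=cloud(c)
def sel(u0,u1,v0,v1,z0,z1):
    m=np.zeros((480,640),bool);m[v0:v1,u0:u1]=1
    return m&(P[...,2]>z0)&(P[...,2]<z1)
m=sel(260,300,200,232,8,50);k=max(cv2.findContours(m.astype(np.uint8),0,1)[0],key=len)
m2=sel(270,292,200,215,30,50);print('knob',P[m2].mean(0),P[m2].min(0),P[m2].max(0))
m=sel(260,300,200,232,8,16);r=cv2.minEnclosingCircle(P[m][:,:2].astype(np.float32));print('disc',r)
m=sel(410,460,290,330,100,118);r=cv2.minEnclosingCircle(P[m][:,:2].astype(np.float32));print('tum',r,P[m][:,2].max())
print('proj tumbler',proj(c,[510.8,274.5,110]),'knob',proj(c,[511,-325.4,42]),'handle end',proj(c,[673,33.7,19]))
to(511,-325.4,150,0.1134)
E
```

```text
knob [ 512.84614846 -320.19789698   39.80495527] [ 500.81537106 -338.43787972   31.64631577] [ 522.40318564 -309.73792008   46.94623449]
disc ((513.9678955078125, -355.27325439453125), 78.59748840332031)
tum ((509.54638671875, 278.7599182128906), 38.94688415527344) 114.2173274383796
proj tumbler (np.float64(436.5895960870874), np.float64(306.5329765839831)) knob (np.float64(278.4710657106965), np.float64(207.46731464923445)) handle end (np.float64(306.8602647157695), np.float64(308.11992070625433))
t 0.1 pos [ 297.2 -633.4  235.3] yaw 0.4388 F [ 0.4 -0.3 -0. ] w 91.5 ff 0.0
tool shift old axes [ 324.4 -188.    85.3] | turn 0.325 | shift in turned axes [ 247.3 -281.8   85.3]
```

{"name": "play_rows", "arguments": {
  "plan": [0,0,0,0.11,0,0,0,0.11,0,0,0,0.105,30,-34,10,0,30,-34,10,0],
  "gripper": 60,
  "force": 30
}}

```text
time: 0.6
ee_pos: [349.3, -558.8, 215.4]
tool_rot: [0.998, 0.056, 0.0, 0.0]
force: [1.3, -0.4, -0.8]
gripper_width: 0.661
finger_force: 0.0
```

{"name": "play_rows", "arguments": {
  "plan": [31,-35,10,0,31,-35,10,0,31,-36,10,0,31,-36,10,0,31,-36,10,0]
}}

```text
time: 1.1
ee_pos: [483.7, -363.1, 165.4]
tool_rot: [0.998, 0.057, -0.0, -0.0]
force: [0.3, -0.5, -0.5]
gripper_width: 0.656
finger_force: 0.0
```

{"name": "play_rows", "arguments": {
  "plan": [32,-36,15,0,0,0,0,0,0,0,0,0,0,0,0,0,0,0,0,0]
}}

```text
time: 1.6
ee_pos: [510.1, -327.0, 151.5]
tool_rot: [0.998, 0.056, 0.0, 0.0]
force: [0.4, -0.3, 0.4]
gripper_width: 0.656
finger_force: 0.0
```

```bash
python3 - <<'E'
from h import *
to(511,-325.4,38,0.1134)
E
```

```text
t 1.6 pos [ 510.1 -327.   151.5] yaw 0.1124 F [ 0.4 -0.3  0.4] w 59.8 ff 0.0
tool shift old axes [  1.1  -1.5 113.5] | turn -0.001 | shift in turned axes [  1.1  -1.5 113.5]
```

{"name": "play_rows", "arguments": {
  "plan": [1,-1.5,35,0,0,0,35,0,0,0,30,0,0,0,13,0,0,0,0,0]
}}

```text
time: 2.1
ee_pos: [510.3, -324.4, 36.9]
tool_rot: [0.998, 0.056, -0.001, -0.001]
force: [-1.2, -0.2, 1.3]
gripper_width: 0.661
finger_force: 0.0
```

{"name": "play_rows", "arguments": {
  "plan": [0,0,0,0,0,0,0,0,0,0,0,0,0,0,0,0,0,0,0,0],
  "gripper": 5
}}

```text
time: 2.6
ee_pos: [511.6, -324.4, 38.6]
tool_rot: [0.998, 0.057, 0.0, 0.0]
force: [-0.3, -1.0, 0.5]
gripper_width: 0.251
finger_force: 0.1
```

```bash
python3 - <<'E'
from h import *
to(510.8,274.5,190,0.1134)
E
```

```text
t 2.6 pos [ 511.6 -324.4   38.6] yaw 0.1138 F [-0.3 -1.   0.5] w 22.9 ff 0.1
tool shift old axes [  67.2 -595.1 -151.4] | turn 0.0 | shift in turned axes [  67.  -595.1 -151.4]
```

{"name": "play_rows", "arguments": {
  "plan": [0,0,0,0,0,0,0,0,0,0,-10,0,0,0,-20,0,0,0,-30,0]
}}

```text
time: 3.1
ee_pos: [510.5, -323.6, 98.0]
tool_rot: [0.998, 0.057, -0.001, -0.001]
force: [0.8, -0.0, 0.2]
gripper_width: 0.232
finger_force: 30.0
```

{"name": "play_rows", "arguments": {
  "plan": [0,0,-30,0,0,0,-30,0,0,0,-30,0,0,0,-20,0,0,0,0,0]
}}

```text
time: 3.6
ee_pos: [512.5, -324.9, 211.5]
tool_rot: [0.998, 0.057, 0.002, 0.001]
force: [-0.1, -0.3, -1.8]
gripper_width: 0.232
finger_force: 30.0
```

```bash
python3 - <<'E'
from h import *
c=snap('scene','s1');c2=snap('wrist','w1')
to(510.8,274.5,190,0.1134)
cv2.imwrite('pics/s1c.png',np.hstack([cv2.resize(c['pixels'][100:300,180:400,::-1],(400,364)),cv2.resize(c2['pixels'][:,:,::-1],(400,364))]))
E
```

```text
t 3.7 pos [ 511.2 -324.1  208.1] yaw 0.1139 F [-0.3  0.1 -0.6] w 21.4 ff 30.0
tool shift old axes [  67.6 -594.7   18.1] | turn 0.0 | shift in turned axes [  67.4 -594.8   18.1]
```

View pics/s1c.png

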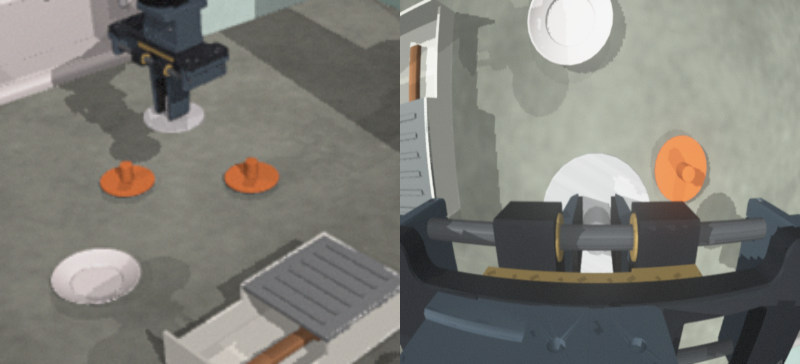

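{"name": "play_rows", "arguments": {
  "plan": [5,-46,0,0,5,-46,0,0,5,-46,0,0,5,-46,0,0,5,-46,0,0]
}}

```text
time: 4.2
ee_pos: [508.9, -91.0, 206.7]
tool_rot: [0.998, 0.057, -0.001, -0.0]
force: [0.1, 0.0, -1.0]
gripper_width: 0.234
finger_force: 30.0
```

{"name": "play_rows", "arguments": {
  "plan": [5,-46,0,0,5,-46,0,0,5,-46,0,0,5,-46,0,0,5,-46,0,0]
}}

```text
time: 4.7
ee_pos: [507.7, 140.2, 206.8]
tool_rot: [0.998, 0.057, -0.001, 0.0]
force: [1.5, 0.1, -1.7]
gripper_width: 0.235
finger_force: 30.0
```

```bash
python3 - <<'E'
from h import *
# tumbler rim edges: circle fit of rim pixels in both views, cast on z=110
from scipy.optimize import least_squares
for n,(u0,u1,v0,v1),b in(('top0',(135,185,232,282),1),('scene0',(408,462,288,362),1)):
    c=load(n);P=cloud(c)
    m=np.zeros((480,640),np.uint8);m[v0:v1,u0:u1]=(P[v0:v1,u0:u1,2]>99)
    k=max(cv2.findContours(m,0,1)[0],key=cv2.contourArea)[:,0]
    X=np.array([onz(c,u,v,110)[:2] for u,v in k])
    f=least_squares(lambda p:np.hypot(X[:,0]-p[0],X[:,1]-p[1])-p[2],[510,275,36],loss='soft_l1')
    # silhouette in the known radius, upper half only
    print(n,f.x.round(1),'rms',np.sqrt((f.fun**2).mean()).round(2),X.min(0).round(1),X.max(0).round(1))
    g=cv2.cvtColor(c['pixels'],cv2.COLOR_RGB2GRAY)
    E=cv2.Canny(g,60,140);v,u=np.nonzero(E[v0:v1,u0:u1]);X=np.array([onz(c,a+u0,b_+v0,110)[:2] for a,b_ in zip(u,v)])
    r=np.hypot(*(X-f.x[:2]).T);X=X[(r>31)&(r<41)]
    f=least_squares(lambda p:np.hypot(X[:,0]-p[0],X[:,1]-p[1])-36,f.x[:2],loss='soft_l1');print('  canny',len(X),f.x.round(1))
to(510.8,274.5,190,0.1134)
E
```

```text
top0 [511.  273.6  35.6] rms 0.87 [475.2 236.3] [546.8 309.8]
  canny 152 [511.1 275.1]
scene0 [514.  280.   38.3] rms 1.93 [474.5 240.5] [554.6 319.2]
  canny 81 [511.3 277.5]
t 4.7 pos [507.7 140.2 206.8] yaw 0.1138 F [ 1.5  0.1 -1.7] w 21.5 ff 30.0
tool shift old axes [  18.4 -133.1   16.8] | turn 0.0 | shift in turned axes [  18.3 -133.1   16.8]
```

{"name": "play_rows", "arguments": {
  "plan": [5,-45,5,0,5,-45,5,0,5,-44,5,0,3,0,20,0,0,0,0,0]
}}

```text
time: 5.2
ee_pos: [509.5, 273.7, 169.6]
tool_rot: [0.998, 0.058, -0.003, 0.001]
force: [-0.2, -0.8, -1.0]
gripper_width: 0.238
finger_force: 30.0
```

```bash
python3 - <<'E'
from h import *
to(511,275.5,165,0.1134)
c=snap('scene','s2');cv2.imwrite('pics/s2c.png',cv2.resize(c['pixels'][220:380,360:520,::-1],(600,600),interpolation=cv2.INTER_CUBIC))
E
```

```text
t 5.2 pos [509.5 273.7 169.6] yaw 0.1156 F [-0.2 -0.8 -1. ] w 21.7 ff 30.0
tool shift old axes [ 1.7 -1.6  4.6] | turn 0.002 | shift in turned axes [ 1.7 -1.6  4.6]
```

View pics/s2c.png

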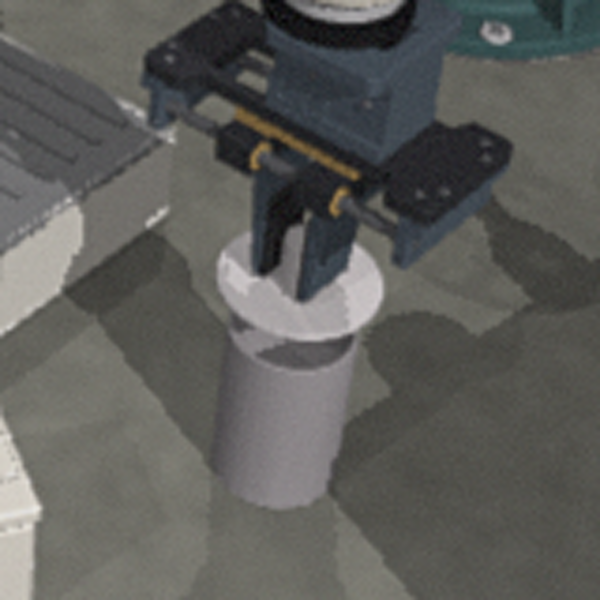

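The lid is level in the fingers over the tumbler. In the crop the disc spans columns 217–384 and the tumbler rim roughly 230–357. I'll check the relative centring within this same view.

```bash
python3 - <<'E'
from h import *
from scipy.optimize import least_squares
c=load('s2');P=cloud(c)
k=np.zeros((480,640),np.uint8);k[270:320,410:470]=((P[270:320,410:470,2]>128)&(P[270:320,410:470,2]<152))
ct=max(cv2.findContours(k,0,1)[0],key=cv2.contourArea)[:,0]
zt=143.6
X=np.array([onz(c,u,v,zt)[:2] for u,v in ct])
# keep outer boundary (disc radius 45) 
p=np.array([510,276.])
for _ in range(5):
    r=np.hypot(*(X-p).T);Y=X[(r>40)&(r<52)]
    p=least_squares(lambda q:np.hypot(*(Y-q).T)-45.,p,loss='soft_l1').x
print('disc',len(Y),p.round(1),'zmed',np.median(P[k>0][:,2]).round(1))
# rim: front lower arc visible: use sides of tumbler wall at z 60..100
for z in(40,60,80):
    m=np.zeros((480,640),bool);m[290:360,405:465]=1
    m&=(abs(P[...,2]-z)<8)&(P[...,0]>470)&(P[...,0]<555)&(P[...,1]>235)&(P[...,1]<320)
    Q=P[m];f=least_squares(lambda q:np.hypot(Q[:,0]-q[0],Q[:,1]-q[1])-36,[511,275],loss='soft_l1').x;print('wall',z,len(Q),f.round(1))
# same wall fit for the disc's rim by depth: 
Q=P[k>0];print('disc cloud',Q.min(0).round(1),Q.max(0).round(1))
E
```

```text
disc 84 [509.5 275.3] zmed 143.7
wall 40 179 [509.8 276.2]
wall 60 289 [510.9 276.9]
wall 80 237 [510.3 276.5]
disc cloud [462.4 230.1 137.8] [554.3 319.5 152. ]
```

{"name": "play_rows", "arguments": {
  "plan": [1,-1.2,10,0,0,0,6,0,0,0,4,0,0,0,3,0,0,0,0,0]
}}

```text
time: 5.75
ee_pos: [512.3, 274.6, 149.8]
tool_rot: [0.998, 0.057, -0.0, 0.0]
force: [1.0, 0.1, -0.4]
gripper_width: 0.233
finger_force: 30.0
```

{"name": "play_rows", "arguments": {
  "plan": [0,0,2,0,0,0,1,0,0,0,1,0,0,0,1,0,0,0,0,0]
}}

```text
time: 6.25
ee_pos: [512.3, 275.0, 145.0]
tool_rot: [0.998, 0.057, -0.0, 0.0]
force: [-0.2, 0.4, -0.8]
gripper_width: 0.232
finger_force: 30.0
```

```bash
python3 - <<'E'
from h import *
for i in range(3):
    bot.read_camera('top');to(511,275.5,140)
E
```

```text
t 6.3 pos [512.3 275.  145. ] yaw 0.1138 F [ 0.5 -0.4 -1.5] w 21.4 ff 30.0
tool shift old axes [-1.2 -0.7  5. ] | turn 0 | shift in turned axes [-1.2 -0.7  5. ]
t 6.35 pos [512.3 275.  145.1] yaw 0.1139 F [-0.4 -0.6 -0. ] w 21.1 ff 30.0
tool shift old axes [-1.2 -0.7  5.1] | turn 0 | shift in turned axes [-1.2 -0.7  5.1]
t 6.4 pos [512.4 275.  145.1] yaw 0.1138 F [-0.1 -0.8 -0.4] w 21.5 ff 30.0
tool shift old axes [-1.3 -0.7  5.1] | turn 0 | shift in turned axes [-1.3 -0.7  5.1]
```

{"name": "play_rows", "arguments": {
  "plan": [-1.6,-0.2,0,0,0,0,1.5,0,0,0,1,0,0,0,1,0,0,0,0,0]
}}

```text
time: 6.9
ee_pos: [510.6, 274.9, 141.4]
tool_rot: [0.998, 0.057, -0.0, 0.0]
force: [-0.1, 0.0, -0.4]
gripper_width: 0.233
finger_force: 30.0
```

{"name": "play_rows", "arguments": {
  "plan": [0,0,0.5,0,0,0,0.5,0,0,0,0.5,0,0,0,0,0,0,0,0,0]
}}

```text
time: 7.4
ee_pos: [510.9, 275.1, 140.5]
tool_rot: [0.998, 0.057, 0.0, -0.0]
force: [-1.1, -0.7, 5.5]
gripper_width: 0.231
finger_force: 30.0
```

```bash
python3 - <<'E'
from h import *
for i in range(3):
    bot.read_camera('top');to(511,275.5,140)
E
```

```text
t 7.45 pos [510.9 275.1 140.5] yaw 0.1138 F [-2.  -0.6  5.9] w 21.1 ff 30.0
tool shift old axes [ 0.1 -0.4  0.5] | turn 0 | shift in turned axes [ 0.1 -0.4  0.5]
t 7.5 pos [510.9 275.1 140.5] yaw 0.1138 F [-2.3 -1.2  5.6] w 21.3 ff 30.0
tool shift old axes [ 0.1 -0.4  0.5] | turn 0 | shift in turned axes [ 0.1 -0.4  0.5]
t 7.55 pos [510.9 275.1 140.5] yaw 0.1138 F [-2.6 -0.6  5.6] w 21.4 ff 30.0
tool shift old axes [ 0.1 -0.4  0.5] | turn 0 | shift in turned axes [ 0.1 -0.4  0.5]
```

Contact came at the expected height (140.5). I'll release and go up.

{"name": "play_rows", "arguments": {
  "plan": [0,0,-0.3,0,0,0,0,0,0,0,0,0,0,0,0,0,0,0,0,0],
  "gripper": 50
}}

```text
time: 8.05
ee_pos: [510.7, 275.0, 140.3]
tool_rot: [0.998, 0.057, -0.0, 0.0]
force: [-0.5, 0.1, -0.1]
gripper_width: 0.55
finger_force: 0.0
```

{"name": "play_rows", "arguments": {
  "plan": [0,0,-10,0,0,0,-20,0,0,0,-30,0,0,0,-30,0,0,0,0,0]
}}

```text
time: 8.55
ee_pos: [512.6, 275.9, 235.1]
tool_rot: [0.998, 0.057, 0.003, -0.001]
force: [1.8, -0.3, -0.2]
gripper_width: 0.549
finger_force: 0.0
```

```bash
python3 - <<'E'
from h import *
from scipy.optimize import least_squares
c=snap('scene','s3');P=cloud(c)
B=P[270:340,400:475];Q=B[(B[...,2]>108)&(B[...,2]<120)];print('disc',len(Q),cv2.minEnclosingCircle(Q[:,:2].astype(np.float32)),np.median(Q[:,2]))
W=P[290:360,400:475];W=W[(W[...,2]>40)&(W[...,2]<90)&(abs(W[...,0]-511)<45)&(abs(W[...,1]-275)<45)]
print('wall',least_squares(lambda q:np.hypot(W[:,0]-q[0],W[:,1]-q[1])-36,[511,275],loss='soft_l1').x)
A=np.c_[Q[:,:2],np.ones(len(Q))];print('tilt',np.linalg.lstsq(A,Q[:,2],rcond=None)[0][:2])
to(638.4,30,231)
cv2.imwrite('pics/s3c.png',cv2.resize(c['pixels'][220:380,360:520,::-1],(500,500)))
E
```

```text
disc 920 ((508.9195556640625, 277.1982116699219), 47.3300666809082) 114.59087659305379
wall [509.69802797 276.2084706 ]
tilt [-0.00150309  0.00160813]
t 8.6 pos [511.7 275.5 232.9] yaw 0.1139 F [ 1.  -0.2 -0.1] w 49.9 ff 0.0
tool shift old axes [ 98.  258.3   1.9] | turn 0 | shift in turned axes [ 98.  258.3   1.9]
```

View pics/s3c.png

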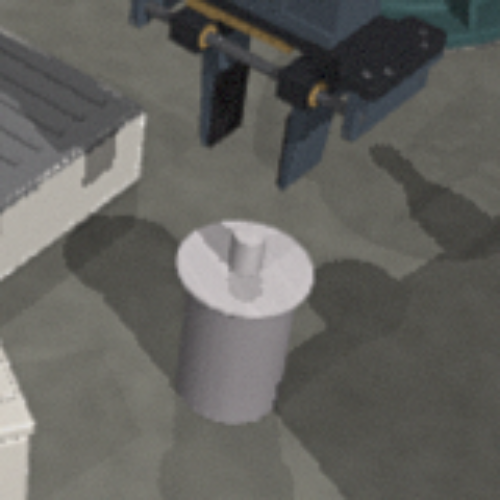

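The lid is seated and level: disc top at z 114.6, centred within about 1.3 mm. Next, the turner.

{"name": "play_rows", "arguments": {
  "plan": [16,43,0,0,16,43,0,0,16,43,0,0,16,43,0,0,16,43,0,0]
}}

```text
time: 9.1
ee_pos: [614.7, 68.6, 229.6]
tool_rot: [0.998, 0.057, -0.001, -0.0]
force: [0.1, 1.1, -1.1]
gripper_width: 0.55
finger_force: 0.0
```

{"name": "play_rows", "arguments": {
  "plan": [18,43,30,0,0,0,40,0,0,0,30,0,0,0,0,0,0,0,0,0]
}}

```text
time: 9.6
ee_pos: [634.8, 33.9, 133.2]
tool_rot: [0.998, 0.057, -0.001, -0.0]
force: [0.7, 0.2, 0.4]
gripper_width: 0.545
finger_force: 0.0
```

```bash
python3 - <<'E'
from h import *
to(638.4,30,30,0.115)
c=snap('wrist','w2');d=snap('scene','s4')
cv2.imwrite('pics/s4c.png',np.hstack([cv2.resize(d['pixels'][180:350,230:430,::-1],(400,340)),cv2.resize(c['pixels'][:,:,::-1],(400,340))]))
E
```

```text
t 9.6 pos [634.8  33.9 133.2] yaw 0.1139 F [0.7 0.2 0.4] w 49.7 ff 0.0
tool shift old axes [  3.1   4.2 103.2] | turn -0.001 | shift in turned axes [  3.1   4.2 103.2]
```

View pics/s4c.png

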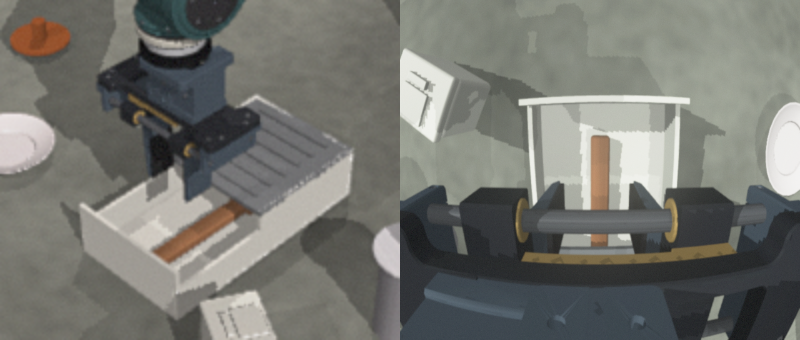

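The handle runs parallel to the jaws, at about column 600 in the wrist half of the picture and between the fingers. I'll go down.

{"name": "play_rows", "arguments": {
  "plan": [3,3.5,30,0,0,0,30,0,0,0,25,0,0,0,13,0,0,0,4,0]
}}

```text
time: 10.2
ee_pos: [638.6, 30.8, 31.3]
tool_rot: [0.998, 0.057, -0.0, -0.0]
force: [0.7, 0.6, 0.3]
gripper_width: 0.552
finger_force: 0.0
```

{"name": "play_rows", "arguments": {
  "plan": [0,0,0,0,0,0,0,0,0,0,0,0,0,0,0,0,0,0,0,0],
  "gripper": 5,
  "force": 6
}}

```text
time: 10.7
ee_pos: [639.0, 30.6, 32.2]
tool_rot: [0.998, 0.057, 0.001, -0.0]
force: [-1.6, 0.3, 7.3]
gripper_width: 0.243
finger_force: 6.0
```

{"name": "play_rows", "arguments": {
  "plan": [0,0,0,0,0,0,0,0,0,0,0,0,0,0,0,0,0,0,0,0]
}}

```text
time: 11.2
ee_pos: [639.0, 30.6, 32.2]
tool_rot: [0.998, 0.057, 0.0, -0.0]
force: [-1.5, -0.3, 8.0]
gripper_width: 0.24
finger_force: 6.0
```

```bash
python3 - <<'E'
from h import *
to(644.1+.992*-5,25.2-.6,30)
E
```

```text
t 11.2 pos [639.   30.6  32.2] yaw 0.1136 F [-1.5 -0.3  8. ] w 21.8 ff 6.0
tool shift old axes [-0.6  6.   2.2] | turn 0 | shift in turned axes [-0.6  6.   2.2]
```

{"name": "play_rows", "arguments": {
  "plan": [3,0,-6,0,3,0,-7,0,3,0,-7,0,3,0,-8,0,3,0,-8,0]
}}

```text
time: 11.7
ee_pos: [653.8, 32.3, 68.1]
tool_rot: [0.998, 0.057, 0.0, 0.0]
force: [-0.1, 0.1, -0.4]
gripper_width: 0.241
finger_force: 6.0
```

```bash
python3 - <<'E'
from h import *
to(0,0,0)
d=snap('scene','s5')
I=d['pixels'][180:350,230:430,::-1]
P=cloud(d);hsv=cv2.cvtColor(d['pixels'],cv2.COLOR_RGB2HSV);m=(hsv[...,0]<20)&(hsv[...,1]>110)
w=np.zeros_like(m);w[200:345,270:400]=1;m&=w
Q=P[m];D=np.array([.992,.126]);x=(Q[:,:2]-[644.1,25.2])@D
q=np.c_[x,(Q[:,:2]-[644.1,25.2])@[-.126,.992],Q[:,2]]
o=np.argsort(x);print(len(x),q[o[::max(1,len(o)//12)]].round(0).tolist())
cv2.imwrite('pics/s5c.png',cv2.resize(I,(600,510)))
E
```

```text
t 11.7 pos [653.8  32.3  68.1] yaw 0.1138 F [-0.1  0.1 -0.4] w 22.0 ff 6.0
tool shift old axes [-653.2  -42.1   68.1] | turn 0 | shift in turned axes [-653.2  -42.1   68.1]
166 [[-95.0, 18.0, 26.0], [-78.0, 20.0, 31.0], [20.0, -0.0, 57.0], [27.0, 1.0, 59.0], [31.0, 2.0, 59.0], [34.0, 20.0, 152.0], [35.0, -27.0, 151.0], [36.0, 40.0, 154.0], [37.0, -7.0, 144.0], [39.0, 17.0, 59.0], [41.0, 0.0, 62.0], [45.0, 14.0, 61.0], [47.0, -6.0, 136.0]]
```

It tilts passively, with a slope of about 0.25. I'll continue diagonally.

{"name": "play_rows", "arguments": {
  "plan": [3,0,-8,0,3,0,-9,0,3,0,-10,0,3,0,-10,0,0,0,0,0]
}}

```text
time: 12.25
ee_pos: [666.7, 33.8, 106.2]
tool_rot: [0.998, 0.057, 0.001, 0.0]
force: [1.1, 0.2, -0.2]
gripper_width: 0.242
finger_force: 6.0
```

{"name": "play_rows", "arguments": {
  "plan": [0,0,0,0,0,0,0,0,0,0,0,0,0,0,0,0,0,0,0,0]
}}

```text
time: 12.75
ee_pos: [665.1, 33.6, 104.0]
tool_rot: [0.998, 0.057, -0.0, -0.0]
force: [0.3, -0.3, -0.1]
gripper_width: 0.241
finger_force: 6.0
```

```bash
cat >> h.py <<'E'
def look(name,v0=120,v1=345,u0=240,u1=400):
    to(0,0,0)
    d=snap('scene',name);P=cloud(d);hsv=cv2.cvtColor(d['pixels'],cv2.COLOR_RGB2HSV);m=(hsv[...,0]<20)&(hsv[...,1]>120)
    w=np.zeros_like(m);w[v0:v1,u0:u1]=1;m&=w
    n,L,S,_=cv2.connectedComponentsWithStats(m.astype(np.uint8))
    for i in range(1,n):
        if S[i,4]<15: continue
        Q=P[L==i];q=np.c_[(Q[:,:2]-[644.1,25.2])@np.array([[.992,-.126],[.126,.992]]),Q[:,2]]
        c0=q.mean(0);a=np.linalg.svd(q-c0)[2][0] if len(q)<3000 else 0
        print(S[i],c0.round(),'axis',a.round(2),q.min(0).round(),q.max(0).round())
    cv2.imwrite(f'pics/{name}c.png',cv2.resize(d['pixels'][v0-20:v1+5,u0-20:u1+50,::-1],(552,600)))
E
python3 - <<'E'
from h import *
look('s6')
E
```

```text
t 12.75 pos [665.1  33.6 104. ] yaw 0.1137 F [ 0.3 -0.3 -0.1] w 22.0 ff 6.0
tool shift old axes [-664.6  -42.1  104. ] | turn 0 | shift in turned axes [-664.6  -42.1  104. ]
[240 189  25  19 371] [-170. -450.   21.] axis [0.49 0.69 0.53] [-217. -509.    5.] [651. 715. 934.]
[320 276  28  12 114] [-49.  17.  60.] axis [0.94 0.01 0.34] [-86.   5.  41.] [-2. 26. 75.]
[296 283  11  10  78] [47. 10. 97.] axis [0.94 0.31 0.13] [31. -2. 88.] [ 58.  21. 102.]
```

View pics/s6c.png

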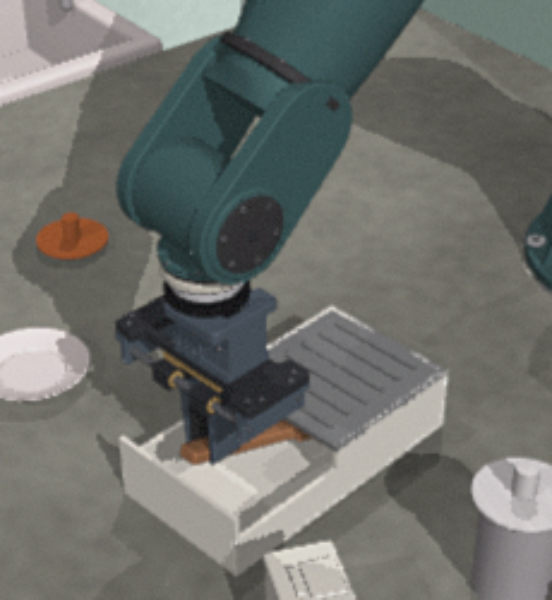

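The turner is tilted about 20°, with the handle end out at z of about 95 (crop position near (195,455)) and the blade still under the cover. I'll keep drawing diagonally.

{"name": "play_rows", "arguments": {
  "plan": [5,0,-11,0,5,0,-11,0,6,0,-11,0,6,0,-11,0,6,0,-11,0]
}}

```text
time: 13.3
ee_pos: [694.0, 37.0, 160.7]
tool_rot: [0.998, 0.057, 0.0, 0.0]
force: [-0.3, 0.5, -1.2]
gripper_width: 0.24
finger_force: 6.0
```

```bash
python3 - <<'E'
from h import *
look('s7')
E
```

```text
t 13.3 pos [694.   37.  160.7] yaw 0.1138 F [-0.3  0.5 -1.2] w 21.9 ff 6.0
tool shift old axes [-693.7  -42.1  160.7] | turn 0 | shift in turned axes [-693.7  -42.1  160.7]
[240 189  25  19 373] [-172. -454.   19.] axis [0.5  0.69 0.52] [-222. -511.    5.] [651. 715. 934.]
[312 189  21  17 228] [-325. -303.   19.] axis [0.62 0.59 0.52] [-387. -354.   -3.] [ 51.  67. 366.]
[284 269  12   9  74] [ 76.  10. 158.] axis [-0.69  0.57 -0.44] [ 60.  -4. 145.] [ 85.  19. 166.]
[303 273  53  17 293] [-24.  22.  80.] axis [-0.58 -0.46 -0.67] [-98. -13.  15.] [651. 715. 934.]
```

{"name": "play_rows", "arguments": {
  "plan": [11,0,-7,0,12,0,-8,0,12,0,-8,0,12,0,-8,0,11,0,-8,0]
}}

```text
time: 13.85
ee_pos: [752.0, 43.6, 198.9]
tool_rot: [0.998, 0.057, 0.0, 0.0]
force: [-0.3, 0.4, -0.8]
gripper_width: 0.239
finger_force: 6.0
```

```bash
python3 - <<'E'
from h import *
look('s8')
E
```

```text
t 13.85 pos [752.   43.6 198.9] yaw 0.1139 F [-0.3  0.4 -0.8] w 21.8 ff 6.0
tool shift old axes [-752.   -42.1  198.9] | turn 0 | shift in turned axes [-752.   -42.1  198.9]
[303 187  30  19 420] [-318. -318.   18.] axis [0.58 0.62 0.52] [-386. -371.   -3.] [651. 715. 934.]
[240 190  11  18 150] [-132. -430.   47.] axis [0.47 0.71 0.53] [-186. -510.    6.] [148.  -6. 386.]
[253 229  15  11  24] [134.  -5. 285.] axis [-0.04 -1.   -0.05] [132. -25. 281.] [136.  21. 290.]
[262 265  11  12  74] [133.   9. 200.] axis [ 0.03 -0.97  0.25] [112.  -7. 183.] [140.  18. 207.]
[278 276  50  33 210] [ 65.  20. 111.] axis [-0.59  0.12 -0.8 ] [-5. 11. 17.] [114.  39. 170.]
```

View pics/s8c.png

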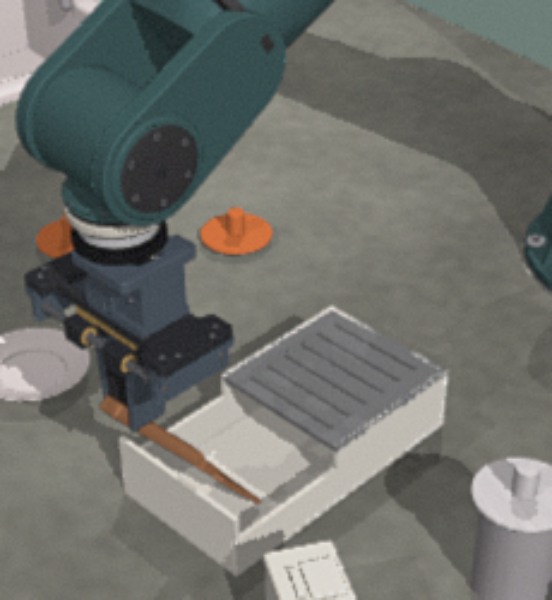

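The blade is wholly out from under the cover: crop tip at (260,500), drainer x of about -10. I'll firm up the grip and lift straight up.

{"name": "play_rows", "arguments": {
  "plan": [0,0,0,0,0,0,0,0,0,0,-5,0,0,0,-10,0,0,0,-15,0],
  "force": 25
}}

```text
time: 14.4
ee_pos: [750.3, 43.4, 228.7]
tool_rot: [0.998, 0.057, -0.001, -0.0]
force: [-0.1, 0.1, -0.0]
gripper_width: 0.238
finger_force: 25.0
```

{"name": "play_rows", "arguments": {
  "plan": [0,0,-20,0,0,0,-25,0,0,0,-25,0,0,0,-25,0,0,0,-25,0]
}}

```text
time: 14.9
ee_pos: [750.8, 43.5, 351.5]
tool_rot: [0.998, 0.057, 0.001, 0.0]
force: [0.0, 0.3, 0.0]
gripper_width: 0.237
finger_force: 25.0
```

{"name": "play_rows", "arguments": {
  "plan": [0,0,-20,0,0,0,-15,0,0,0,-5,0,0,0,0,0,0,0,0,0]
}}

```text
time: 15.4
ee_pos: [750.4, 43.4, 387.3]
tool_rot: [0.998, 0.057, -0.001, -0.0]
force: [-1.0, -0.7, -0.5]
gripper_width: 0.236
finger_force: 25.0
```

{"name": "play_rows", "arguments": {
  "plan": [0,0,0,0,0,0,0,0,0,0,0,0,0,0,0,0,0,0,0,0]
}}

```text
time: 15.9
ee_pos: [750.8, 43.5, 388.2]
tool_rot: [0.998, 0.057, -0.0, -0.0]
force: [-0.3, -0.4, -0.7]
gripper_width: 0.238
finger_force: 25.0
```

```bash
python3 - <<'E'
from h import *
look('s9',40,345,180,400)
P=cloud(load('s9'))
B=P[270:340,400:475];Q=B[(B[...,2]>108)&(B[...,2]<120)];print('disc',len(Q),cv2.minEnclosingCircle(Q[:,:2].astype(np.float32)),np.median(Q[:,2]))
E
```

```text
t 15.9 pos [750.8  43.5 388.2] yaw 0.1138 F [-0.3 -0.4 -0.7] w 21.7 ff 25.0
tool shift old axes [-750.9  -42.1  388.2] | turn 0 | shift in turned axes [-750.9  -42.1  388.2]
[242 140   9   7  19] [133. -17. 474.] axis [0.08 1.   0.03] [130. -30. 471.] [135.  -4. 476.]
[252 145  18  11  32] [133.  21. 474.] axis [ 0.01 -1.   -0.  ] [131.  -1. 471.] [137.  44. 480.]
[235 185  32  23 494] [ -99. -352.  101.] axis [-0.45 -0.7  -0.55] [-208. -520.    1.] [141.  19. 396.]
[303 186  30  20 423] [-321. -321.   15.] axis [ 0.74 -0.67 -0.  ] [-385. -385.   -4.] [-278. -279.   45.]
[270 199  57  47 344] [ 68.  25. 301.] axis [-0.57 -0.49 -0.66] [ -7.  11. 199.] [651. 715. 934.]
disc 917 ((510.1697082519531, 275.54339599609375), 46.62321472167969) 114.55552377001933
```

View pics/s9c.png

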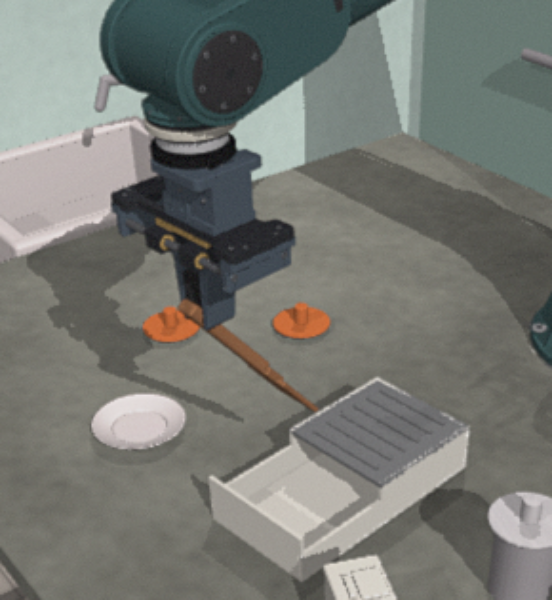

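The turner is held, with its tip at z of about 199 (well above 122), still and clear of everything. The lid is still seated at z 114.6. I'm handing in the job.

```bash
python3 -c "
from cell import bot
print(bot.job_done())"
```

```text
the job is handed in; nothing more can be done
None
```

The job is handed in, with no verdict returned: by the last camera check the lid sits level on the upright tumbler, and the turner is held still in the gripper, lowest point about 127 mm above the cover, with the saucer and container untouched.

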